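Stand the lead seal in the holder and hold its clip dial on the third step

TASK

Take the lead seal, the largest of the three discs standing in the wooden rack, and stand it on edge, fully home, in the slot of the steel holder board, and let go of it. Then close the holder's clips for the photograph: press the spring-return dial's lever down past its first two click steps to the third and last one, and keep it pressed there with the fingers, because it springs back if released; the program finishes while holding it on the third step. Leave the two brass buttons in the rack and do not disturb the loupe or the dish.

Things in the scene. Friction and masses are not known exactly. Their poses are not given: they have to be found in the camera images.
- rack: Fixed wooden rack, 50 (x) x 190 (y) x 30 mm high, origin at the centre of its underside. In its top are three pockets in a row along its y, at y = -55, 0 and +55 mm, each 10 mm (x) by 42 mm (y) and 14 mm deep with chamfered mouths. The three discs stand on edge in them, in any order.
- seal: Loose lead seal, dull grey plain disc 36 mm in diameter and 8 mm thick, about 90 g, standing on edge in one of the rack's pockets with 22 mm of it above the rack's top. Its own x axis is the disc's axis (the thickness direction, along the rack's x at the start); its origin is on the rim, at the lowest point at the start.
- seal_center (a point): Centre of the lead seal disc (18 mm above its lowest point).
- button1: Loose tarnished brass button, disc 28 mm in diameter and 6 mm thick, standing on edge in a rack pocket; origin on the rim at its lowest point. To be left there.
- button2: The second brass button, like the first, in another rack pocket. To be left there.
- board: Fixed steel holder board, plate 150 (x) x 210 (y) x 8 mm, origin centred under it. At y +50 mm: slot block, 50 (x) x 70 (y) mm, top 34 mm above the desk; thin clip arms at the slot's two y ends swing up beside the disc (not touching it) as the dial turns. At y -55 mm: the dial; its grey housing is on its +y side, with a round cheek up to 107 mm above the desk.
- slot (a point): Centre of the mouth of the slot in the slot block, 34 mm above the desk, board axes. The slot is 10 mm wide (x) by 42 mm long (y), 14 mm deep, with chamfered mouth; a seal standing fully home has its centre 4 mm above this point and its axis along x.
- dial_axis (a point): Centre of the dial, on its horizontal turning axis (board y), 65 mm above the desk; board axes.
- dial_bar (a point): Centre of the steel cross bar (14 mm thick, 40 mm long along the board's y) at the end of the dial's lever, 80 mm from the dial axis. The lever points to the board's -x side; released it slants 0.6 rad above level, and it is pressed down from above.
- dial (a joint): Turn of the dial, rad: 0 released; the lever is 0.6 - value above level. Click steps (ripples in the resistance, marked by brass studs; none stays by itself) at 0.32, 0.64 and 0.96; a hard stop ends it at 1.05. The spring always turns it back to 0; pressing the bar takes 5 to 10 N on the way, 8 to 12 N to hold the third step, the lever then slanting below level.
- dish: Chipped cream enamel dish, 110 mm across and 25 mm high, origin at the centre of its underside. Loose bystander.
- loupe: Horn-handled loupe lying flat, about 135 mm long along its x, brass lens ring 50 mm across and 12 mm high at +28 mm, origin at the neck between handle and lens. Loose bystander.
Things that resemble listed ones, but are neither listed nor needed, are in the scene too. Several things have the shape of the seal; the one meant has the colours described above.

How it is judged:
On the way, in this order (a step that is already met when the one before it is completed fails the run):
1. the lead seal stands fully home in the holder's slot, let go (x of seal_center in the frame of slot between -0.004 and 0.004 m and y of seal_center in the frame of slot between -0.007 and 0.007 m and z of seal_center in the frame of slot between 0 and 0.009 m and angle between seal's own x axis and vertical between 1.32 and 1.82 rad and angle between the x axis of seal and the x axis of slot, either way round below 0.3 rad and contact force between seal and the fingers below 0.2 N), for 0.2 s.
2. the dial is pressed to its third step with the fingers (value of joint dial above 0.87 rad and contact force between dial and the fingers above 2 N), for 0.3 s.
At the end, for the whole second after the job is handed in: Seal at rest on edge in the slot (centre within 4 mm across and 7 mm along it, under 9 mm above the mouth, upright within 0.25 rad, turned under 0.3 rad), fingers off it; dial held on the third step (above 0.87 rad) by the fingers with over 2 N (all of step 1 and all of step 2 and linear speed of seal below 0.02 m/s); the arm keeps its last pose, push and grip.
It fails at once if a brass button was moved out of its place (distance of any of button1, button2 from where it was at the start of the episode above 0.015 m).
It fails at once if the loupe was disturbed (distance of loupe from where it was at the start of the episode above 0.02 m).
It fails at once if the dish was disturbed (distance of dish from where it was at the start of the episode above 0.02 m).
It also fails if it takes over 58 s, if anything falls off the work surface, if the arm or the gripper's body presses on something with over 40 N, if the wrist force passes 120 N, or if a joint passes its speed limit or range.

ROBOT

A 7-joint arm with a two-finger parallel gripper is mounted at the origin on the work surface. World frame = base frame: x ahead of the robot, y to its left, z up, the work surface at z = 0. Lengths are in m, angles in rad, forces in N, time in s.
With the tool pointing down it reaches from about 0.4 to 0.85 m from the base axis. Payload 4.5 kg.
Tool frame: the origin (TCP) lies where the fingers leave the gripper's body, on its centre line; the fingertips stand 64 mm ahead of it and the grasp point (between the pads) lies 45 mm ahead of it; z points along the fingers, y is the line along which they close (so a half turn about z gives the same grasp; the last joint's range is limited). The gripper opens to 88 mm and grips with 3 to 60 N. Pads are 18 mm wide; open, the fingers measure 123 mm over their backs; the gripper's body (75 mm by 187 mm) begins 45 mm behind the grasp point.
Start: joints at [1.151, 0.689, -0.195, 1.565, 0.157, 0.902, -0.215], TCP at [0.274, -0.562, 0.303] pointing down, gripper open.
Joint ranges: [-3.01, 3.01], [-0.46, 2.08], [-1.47, 1.51], [0.13, 2.56], [-1, 4.14], [0.04, 2.09], [-2.66, 2.66]. Speed limits (rad/s): [2.57, 2.57, 3.14, 3.14, 3.14, 3.14, 3.14].

INTERFACE

Orientations are given as a unit quaternion [x, y, z, w].
In Python, from plant import r gives the robot as it stands.
- The arm moves only by the tool play_rows, never from a script. Its arguments are lists of equal length, an entry for each row: "translation": the shift along the tool's x, y, z in m, a list of three; "delta_rot": the turn, a rotation vector about the tool's x, y, z in degrees, a list of three; "grip": the opening, from -1 (shut) to 1 (fully open). In form: {"translation": [[x, y, z], ...], "delta_rot": [[rx, ry, rz], ...], "grip": [grip, ...]}. A call has 1 to 20 rows; each row shifts and turns the commanded pose from where the row before left it, along the tool's axes as they then stand; what a row does not reach is not made up. A row lasts 1/8 s, in which the tool goes at most 62.5 mm and 10.7 degrees, less where a joint would pass 70% of its speed; a pose out of reach is approached as far as the arm can. A call with a gripper value outside its range is refused whole. The fingers move at their own pace and stop on an object; "squeeze" is the grip in N (left out, the last holds). Time passes only in rows, so rows that do not move let the fingers close. It gives the time, the measured TCP pose, the force, the opening and the grip force at its end, in the units of the state.
- r.get_state(): the state, without advancing time (a new reading comes with each control period).
- r.snapshot(name): name is "scene" or "top" or "wrist"; returns the picture (420x560x3 uint8, blue, green, red); there is no depth.
- r.get_calibration(name): a dict with "intrinsics" (3x3 intrinsics, pixels), "eye" and "rotation" of the camera in the world. Camera axes: x right, y up, looking along -z (the intrinsics and any distortion apply to the point x, -y, -z); pixel columns grow to the right and rows downward; lengths in m; the calibration is good to about 2 mm. A picture is of the moment at which its call begins: read the wrist's pose just before it. get_calibration takes no time and is no camera call; for the wrist camera it gives the pose at the moment of the call.
- r.finish_job(): hands the job in; it is judged then, once.
Trained networks look in the newest picture that a camera, given by its name, has taken for a name from the list of things; names that differ only in an ending like _2 or _b are one class to them, and where a whole thing is asked for, a point or a joint stands for the part that bears it (a point fixed in the world has none). Each returns a list of dicts, best first, with "confidence" (0 to 1); they miss things now and then, are a little off and sometimes report something else, mostly with a low value. They report only what shows in the picture. A call takes as long as a camera call. They do not tell look-alikes from the thing itself.
- r.look_for(camera, target): "point" ([x, y, z] in m, in world coordinates, good to about 4 mm: the middle of the surface that is visible of it).
- r.silhouettes(camera, target): "pixels" (420x560 bool, what is visible of it).
The state is a dict: "clock": time; "q": joint angles; "qd": joint speeds; "joint_torque": joint torques, N m; "tool_pos": TCP position; "eef_rot": TCP orientation; "contact_force": force on the tool from outside, world axes, zero at the start; "moment": the same for the moment, N m; "opening": opening from 0.0 (shut) to 1.0 (fully open); "finger_force": force on a finger pad.
Only numpy, scipy, OpenCV 4.12 (cv2) and the standard library are available. Lean on these libraries where they do the work, as an engineer would, in place of code of your own. Each camera call takes 0.05 s, during which the arm holds its last target. There are 200 camera calls.

## Working session

There is one attempt and no reset: what is moved stays moved. The work goes in short steps, Python scripts to look and compute and a tool call to move; the robot and the scene stay as the last step left them, time stands still between calls to the robot, and variables do not carry over. Pictures are saved under pics/ and viewed, at most 10 in all, crops included, and the job is handed in when it is done.

Besides the shell and the picture viewer there is one more tool, called as a command line: name --argument value ..., lists and objects as JSON in quotes. play_rows: Moves the arm, as the interface text tells. Its arguments: {"type":"object","properties":{"translation":{"type":"array","items":{"type":"array","items":{"type":"number"}}},"delta_rot":{"type":"array","items":{"type":"array","items":{"type":"number"}}},"grip":{"type":"array","items":{"type":"number"}},"squeeze":{"type":"number"}},"required":["translation","delta_rot","grip"]}

```bash
mkdir -p pics; ls; cat > h.py <<'E'
import numpy as np, cv2
from scipy.spatial.transform import Rotation as R
from plant import r
def cal(n):
    c=r.get_calibration(n); return np.array(c["intrinsics"]),np.array(c["eye"]),np.array(c["rotation"]),c
def ray(n,u,v):
    K,e,Q,_=cal(n); p=np.linalg.inv(K)@[u,v,1]; d=Q@[p[0],-p[1],-p[2]]; return e,d/np.linalg.norm(d)
def atz(n,u,v,z):
    e,d=ray(n,u,v); return e+d*(z-e[2])/d[2]
def proj(n,P):
    K,e,Q,_=cal(n); p=Q.T@(np.array(P)-e); q=K@[p[0],-p[1],-p[2]]; return q[:2]/q[2]
def tri(rays):
    A=sum(np.eye(3)-np.outer(d,d) for e,d in rays); b=sum((np.eye(3)-np.outer(d,d))@e for e,d in rays)
    return np.linalg.solve(A,b)
E
python3 - <<'E'
from h import *
np.set_printoptions(precision=4,suppress=True)
ims=[]
for n in ["scene","top"]:
    im=r.snapshot(n); cv2.imwrite(f"pics/{n}0.png",im)
    print(n,cal(n)[3])
    for t in ["rack","seal","button1","board","slot","dial_bar","dial","dish","loupe"]:
        try: print(t,[(np.round(o["point"],3).tolist(),round(o["confidence"],2),proj(n,o["point"]).round().tolist()) for o in r.look_for(n,t)])
        except Exception as ex: print(t,ex)
s=r.get_state(); print(s)
E
```

```text
pics
scene {'intrinsics': array([[394.6867,   0.    , 282.6978],
       [  0.    , 394.6867, 206.7755],
       [  0.    ,   0.    ,   1.    ]]), 'eye': array([0.9907, 0.4349, 0.6392]), 'rotation': array([0.1389, 0.364 , 0.8515, 0.351 ])}
rack matmul: Input operand 1 has a mismatch in its core dimension 0, with gufunc signature (n?,k),(k,m?)->(n?,m?) (size 3 is different from 4)
seal matmul: Input operand 1 has a mismatch in its core dimension 0, with gufunc signature (n?,k),(k,m?)->(n?,m?) (size 3 is different from 4)
button1 matmul: Input operand 1 has a mismatch in its core dimension 0, with gufunc signature (n?,k),(k,m?)->(n?,m?) (size 3 is different from 4)
board matmul: Input operand 1 has a mismatch in its core dimension 0, with gufunc signature (n?,k),(k,m?)->(n?,m?) (size 3 is different from 4)
slot matmul: Input operand 1 has a mismatch in its core dimension 0, with gufunc signature (n?,k),(k,m?)->(n?,m?) (size 3 is different from 4)
dial_bar matmul: Input operand 1 has a mismatch in its core dimension 0, with gufunc signature (n?,k),(k,m?)->(n?,m?) (size 3 is different from
[... 1787 characters left out ...]
,m?) (size 3 is different from 4)
loupe matmul: Input operand 1 has a mismatch in its core dimension 0, with gufunc signature (n?,k),(k,m?)->(n?,m?) (size 3 is different from 4)
{'clock': 1.0, 'q': array([ 1.1508,  0.6891, -0.1946,  1.5653,  0.1573,  0.9025, -0.2151]), 'qd': array([-0.0007, -0.0009, -0.0002,  0.0009,  0.    , -0.0001, -0.0001]), 'joint_torque': array([  0.0004, -52.7505,  -1.2671, -15.3746,  -0.0519,  -0.0007,
         0.    ]), 'tool_pos': array([ 0.274 , -0.5617,  0.3027]), 'eef_rot': array([0.9744, 0.2249, 0.    , 0.    ]), 'contact_force': array([ 0.0643, -0.4826, -0.2947]), 'moment': array([ 0.0028, -0.0443, -0.0395]), 'finger_force': 0.0, 'opening': 0.9997642084291071}
```

```bash
sed -i 's/np.array(c\["rotation"\])/R.from_quat(c["rotation"]).as_matrix()/' h.py
python3 - <<'E'
from h import *
np.set_printoptions(precision=4,suppress=True)
for n in ["scene","top"]:
    r.snapshot(n)
    for t in ["rack","seal","button1","board","dial_bar","dish","loupe"]:
        print(n,t,[(np.round(o["point"],3).tolist(),round(o["confidence"],2),proj(n,o["point"]).round().tolist()) for o in r.look_for(n,t)])
E
```

```text
scene rack [([0.495, 0.194, 0.032], 0.59, [381.0, 243.0])]
scene seal [([0.582, 0.216, 0.022], 0.74, [362.0, 277.0]), ([0.491, 0.129, 0.037], 0.74, [357.0, 223.0]), ([0.481, 0.183, 0.041], 0.69, [381.0, 233.0])]
scene button1 [([0.594, -0.2, 0.016], 0.5, [222.0, 182.0])]
scene board [([0.597, -0.2, 0.016], 0.71, [221.0, 183.0])]
scene dial_bar [([0.562, -0.249, 0.093], 0.69, [216.0, 142.0])]
scene dish [([0.735, 0.055, 0.016], 0.77, [246.0, 277.0]), ([0.597, -0.201, 0.015], 0.46, [221.0, 183.0])]
scene loupe [([0.773, 0.27, 0.012], 0.59, [315.0, 370.0])]
top rack [([0.477, 0.177, 0.028], 0.92, [215.0, 283.0])]
top seal []
top button1 [([0.471, 0.228, 0.042], 0.58, [190.0, 285.0]), ([0.488, 0.127, 0.042], 0.47, [239.0, 278.0])]
top board [([0.572, -0.194, 0.007], 0.58, [387.0, 244.0])]
top dial_bar [([0.582, -0.246, 0.092], 0.9, [421.0, 236.0]), ([0.475, 0.181, 0.045], 0.33, [213.0, 283.0])]
top dish [([0.74, 0.062, 0.014], 0.79, [273.0, 165.0])]
top loupe []
```

View pics/scene0.png

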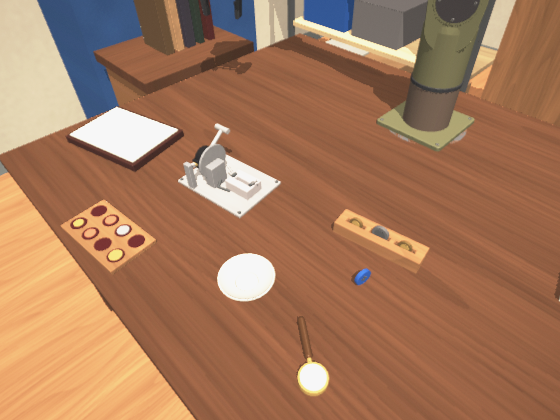

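View pics/top0.png

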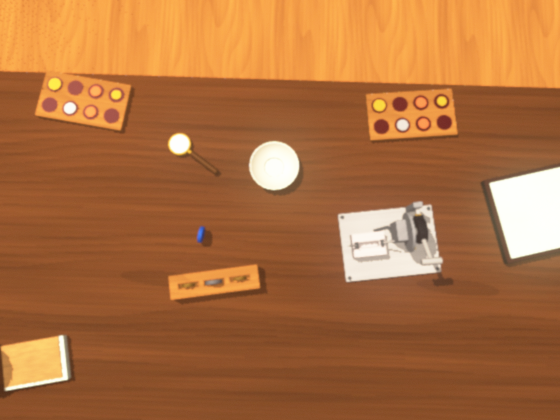

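```bash
cat >> h.py <<'E'
def go(pos,yaw):
    """tool-frame delta to reach TCP pos, tool x at world yaw(deg), pointing down; rotate first, then translate"""
    s=r.get_state(); Q=R.from_quat(s["eef_rot"]); y=np.radians(yaw)
    T=R.from_matrix(np.array([[np.cos(y),np.sin(y),0],[np.sin(y),-np.cos(y),0],[0,0,-1]]).T.T)
    print("rot(tool,deg)",np.degrees((Q.inv()*T).as_rotvec()).round(2),"trans(after rot)",T.inv().apply(np.array(pos)-s["tool_pos"]).round(4))
E
python3 - <<'E'
from h import *
np.set_printoptions(precision=4,suppress=True)
c=np.array([atz("top",u,v,.008) for u,v in [(339,213),(432,206),(441,273),(347,281)]]); print(c, c.mean(0))
d=[c[0]-c[1],c[3]-c[2]]; print("yaw",[np.degrees(np.arctan2(-e[0],e[1])) for e in d])
d=[c[1]-c[2],c[0]-c[3]]; print("yaw",[np.degrees(np.arctan2(e[1],e[0])) for e in d])
print("slot",atz("top",370,243,.034),"bar",atz("top",431,261,.117), "rack", [atz("top",u,v,.03) for u,v in [(170,276),(258,266),(260,288),(172,299)]])
go([.55,-.2,.30],97); 
print(r.get_state()["clock"], cal("wrist")[1:3])
E
```

```text
[[ 0.6375 -0.0879  0.008 ]
 [ 0.6594 -0.2953  0.008 ]
 [ 0.5116 -0.3125  0.008 ]
 [ 0.4884 -0.1069  0.008 ]] [ 0.5742 -0.2006  0.008 ]
yaw [np.float64(6.025952874674735), np.float64(6.4240077135240785)]
yaw [np.float64(6.642971132946432), np.float64(7.292334849995618)]
slot [ 0.5705 -0.1522  0.034 ] bar [ 0.5313 -0.258   0.117 ] rack [array([0.4881, 0.2738, 0.03  ]), array([0.5146, 0.0871, 0.03  ]), array([0.4683, 0.0812, 0.03  ]), array([0.44  , 0.2666, 0.03  ])]
rot(tool,deg) [  0.   0. -71.] trans(after rot) [0.3254 0.318  0.0027]
1.8 (array([ 0.3361, -0.531 ,  0.385 ]), array([[ 0.4379,  0.8658,  0.2422],
       [-0.899 ,  0.422 ,  0.1168],
       [-0.0011, -0.2689,  0.9632]]))
```

play_rows --translation '[[0, 0, 0], [0, 0, 0], [0, 0, 0], [0, 0, 0], [0, 0, 0], [0, 0, 0], [0, 0, 0], [0.033, 0.032, 0], [0.033, 0.032, 0], [0.033, 0.032, 0], [0.033, 0.032, 0], [0.033, 0.032, 0], [0.033, 0.032, 0], [0.033, 0.032, 0], [0.033, 0.032, 0], [0.033, 0.032, 0], [0.033, 0.032, 0], [0, 0, 0]]' --delta_rot '[[0, 0, -10], [0, 0, -10], [0, 0, -10], [0, 0, -10], [0, 0, -10], [0, 0, -10], [0, 0, -10.5], [0, 0, 0], [0, 0, 0], [0, 0, 0], [0, 0, 0], [0, 0, 0], [0, 0, 0], [0, 0, 0], [0, 0, 0], [0, 0, 0], [0, 0, 0], [0, 0, 0]]' --grip '[1, 1, 1, 1, 1, 1, 1, 1, 1, 1, 1, 1, 1, 1, 1, 1, 1, 1]'

```text
clock: 4.05
tool_pos: [0.5571, -0.1928, 0.3032]
eef_rot: [0.663, 0.748, 0.002, 0.0]
contact_force: [-0.6, -0.8, 0.3]
opening: 0.998
finger_force: 0.0
```

```bash
python3 - <<'E'
from h import *
np.set_printoptions(precision=4,suppress=True)
s=r.get_state(); print(s["tool_pos"],R.from_quat(s["eef_rot"]).as_matrix()[:,0],s["clock"],s["q"])
c=cal("wrist"); cv2.imwrite("pics/w1.png",r.snapshot("wrist")); print(c[3])
np.savez("w1.npz",K=c[0],e=c[1],Q=c[2])
for t in ["board","dial_bar","slot"]: 
  try: print(t,[(o["point"],o["confidence"]) for o in r.look_for("wrist",t)])
  except Exception as e: print(e)
print(proj("wrist",[.5705,-.1522,.034]),proj("wrist",[.53,-.258,.117]))
E
```

```text
[ 0.5571 -0.1928  0.3032] [-0.1204  0.9927  0.0025] 4.05 [ 0.5471  0.6748 -0.5071  1.6675  0.3933  0.9002  0.0069]
{'intrinsics': array([[331.8941,   0.    , 272.2348],
       [  0.    , 331.8941, 203.9898],
       [  0.    ,   0.    ,   1.    ]]), 'eye': array([ 0.5489, -0.1242,  0.3856]), 'rotation': array([-0.1333, -0.0089,  0.0594,  0.9893])}
board [([0.5745, -0.1893, 0.0089], 0.84)]
dial_bar [([0.5714, -0.2517, 0.0887], 0.81)]
slot [([0.5708, -0.1904, 0.0031], 0.62)]
[293.7968 136.1268] [238.3296 259.5329]
```

View pics/w1.png

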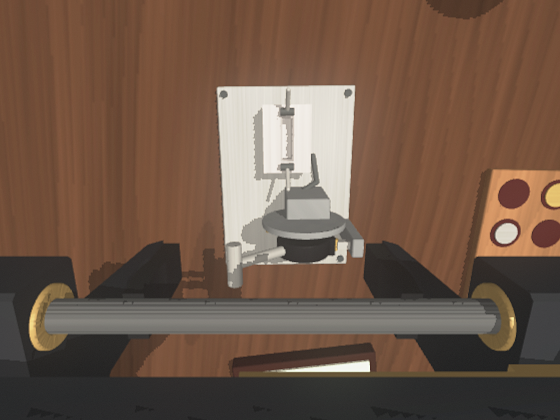

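play_rows --translation '[[0.05, 0, 0.025], [0.05, 0, 0.025], [0, 0, 0]]' --delta_rot '[[0, 0, 0], [0, 0, 0], [0, 0, 0]]' --grip '[1, 1, 1]'

```text
clock: 4.62
tool_pos: [0.5416, -0.0948, 0.2516]
eef_rot: [0.664, 0.748, -0.0, -0.002]
contact_force: [-0.6, -0.3, -0.1]
opening: 1.0
finger_force: 0.0
```

```bash
python3 - <<'E'
from h import *
np.set_printoptions(precision=4,suppress=True)
s=r.get_state(); print(s["tool_pos"],s["clock"])
c=cal("wrist"); im=r.snapshot("wrist"); cv2.imwrite("pics/w2.png",im)
np.savez("w2.npz",K=c[0],e=c[1],Q=c[2])
p=proj("wrist",[.5705,-.1522,.034]); print(p, proj("wrist",[.535,-.258,.11]))
a=cv2.imread("pics/w1.png")[80:300,210:370]; a=cv2.resize(a,None,fx=2.5,fy=2.5,interpolation=3)
u,v=[max(int(x),0) for x in p-[60,60]]; print("w2 crop",u,v)
b=cv2.resize(im[v:v+220,u:u+160],None,fx=2.5,fy=2.5,interpolation=3)
print(a.shape,b.shape); h=min(a.shape[0],b.shape[0]); cv2.imwrite("pics/c1.png",np.hstack([a[:h,:400],b[:h,:400]]))
E
```

```text
[ 0.5416 -0.0948  0.2516] 4.625
[295.0193 246.8214] [241.7742 394.7434]
w2 crop 235 186
(550, 400, 3) (550, 400, 3)
```

View pics/c1.png

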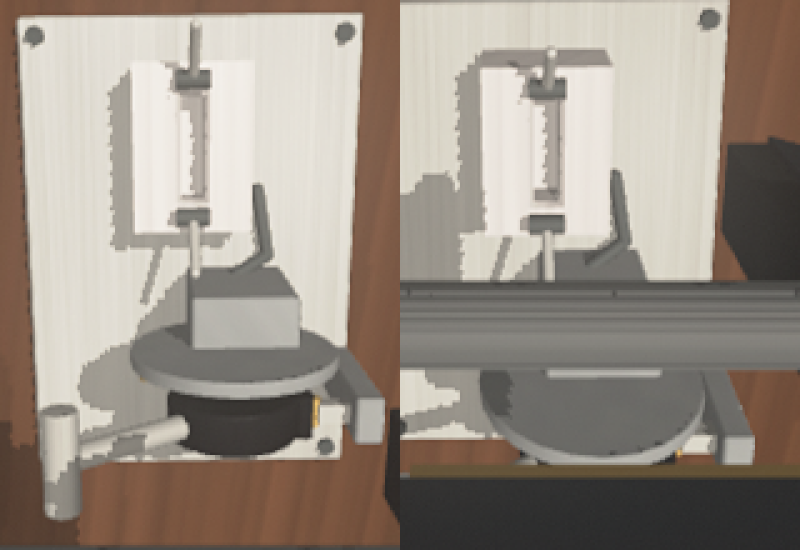

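```bash
cat > m.py <<'E'
from h import *
np.set_printoptions(precision=4,suppress=True)
def rayf(f,u,v):
    z=np.load(f); p=np.linalg.inv(z["K"])@[u,v,1]; d=z["Q"]@[p[0],-p[1],-p[2]]; return z["e"],d/np.linalg.norm(d)
def c1(u,v): return rayf("w1.npz",210+u/2.5-.3,80+v/2.5-.3)
def c2(u,v): return rayf("w2.npz",235+(u-400)/2.5-.3,186+v/2.5-.3)
E
python3 - <<'E'
from m import *
A=[(132,61),(254,61),(254,233),(132,233)]; B=[(481,66),(612,66),(613,236),(481,236)]
P=np.array([tri([c1(*a),c2(*b)]) for a,b in zip(A,B)]); print(P,"slot",P.mean(0))
for a in (P[0]-P[3],P[1]-P[2]): print("yaw",np.degrees(np.arctan2(-a[0],a[1])),np.linalg.norm(a))
for a in (P[1]-P[0],P[2]-P[3]): print("yaw",np.degrees(np.arctan2(a[1],a[0])),np.linalg.norm(a))
def pl(ra,z): e,d=ra; return e+d*(z-e[2])/d[2]
for f,C in ((c1,A),(c2,B)): print(np.mean([pl(f(*a),.034) for a in C],0))
print("slot edges w1",pl(c1(193.5,147),.034))
print("bar", pl(c1(58,408),.117),pl(c1(62,515),.113))
C=[pl(c1(*a),.008) for a in [(18,16),(363,14),(345,457)]]; print("corners",C)
s,= [P.mean(0)]
for yaw in (6.5,7): 
  y=np.radians(yaw); ex=np.array([np.cos(y),np.sin(y),0]); ey=np.array([-np.sin(y),np.cos(y),0])
  print("pred bar",s-.105*ey-ex*.08*np.cos(.6))
E
```

```text
[[ 0.5385 -0.1168  0.0329]
 [ 0.5878 -0.1108  0.0329]
 [ 0.5987 -0.1806  0.0341]
 [ 0.5466 -0.1869  0.0343]] slot [ 0.5679 -0.1488  0.0335]
yaw 6.5303107532359075 0.07057494408549728
yaw 8.8561800262702 0.07063297999283784
yaw 6.877645788451461 0.04964243422319284
yaw 6.856806135773361 0.05250864538131274
[ 0.5679 -0.1488  0.034 ]
[ 0.5679 -0.1487  0.034 ]
slot edges w1 [ 0.568  -0.1478  0.034 ]
bar [ 0.5285 -0.2362  0.117 ] [ 0.5334 -0.2794  0.113 ]
corners [array([ 0.4872, -0.1037,  0.008 ]), array([ 0.6343, -0.0851,  0.008 ]), array([ 0.6639, -0.2906,  0.008 ])]
pred bar [ 0.5142 -0.2606  0.0335]
pred bar [ 0.5152 -0.261   0.0335]
```

```bash
python3 - <<'E'
from m import *
go([.478,.165,.25],98)
E
```

```text
rot(tool,deg) [-0.11 -0.01 -1.39] trans(after rot) [ 0.2692 -0.0272  0.0023]
```

play_rows --translation '[[0, 0, 0], [0.045, -0.0045, 0], [0.045, -0.0045, 0], [0.045, -0.0045, 0], [0.045, -0.0045, 0], [0.045, -0.0045, 0], [0.045, -0.0045, 0], [0, 0, 0], [0, 0, 0]]' --delta_rot '[[0, 0, -1.4], [0, 0, 0], [0, 0, 0], [0, 0, 0], [0, 0, 0], [0, 0, 0], [0, 0, 0], [0, 0, 0], [0, 0, 0]]' --grip '[1, 1, 1, 1, 1, 1, 1, 1, 1]'

```text
clock: 5.8
tool_pos: [0.4804, 0.1634, 0.2529]
eef_rot: [0.658, 0.753, -0.0, 0.001]
contact_force: [-0.6, -0.2, -0.4]
opening: 0.999
finger_force: 0.0
```

```bash
cat > look.py <<'E'
from m import *
import sys
n=sys.argv[1]; P=[float(x) for x in sys.argv[2:5]]; f=float(sys.argv[5])
s=r.get_state(); print(s["tool_pos"],R.from_quat(s["eef_rot"]).as_matrix()[:,0],s["clock"])
c=cal("wrist"); im=r.snapshot("wrist"); cv2.imwrite(f"pics/{n}.png",im); np.savez(n+".npz",K=c[0],e=c[1],Q=c[2])
p=proj("wrist",P); w,h=int(780/f),int(580/f); u,v=[int(x) for x in np.clip(p-[w/2,h/2],0,[560-w,420-h])]
print("crop",u,v,f,"P at",p); cv2.imwrite(f"pics/{n}c.png",cv2.resize(im[v:v+h,u:u+w],None,fx=f,fy=f,interpolation=3))
for t in sys.argv[6:]: print(t,[(np.round(o["point"],4),round(o["confidence"],2)) for o in r.look_for("wrist",t)])
E
python3 look.py w3 .478 .177 .04 3 seal button1
```

```text
[0.4804 0.1634 0.2529] [-0.1349  0.9909 -0.0016] 5.8
crop 141 78 3.0 P at [271.6311 175.0821]
seal [(array([0.5743, 0.2153, 0.0353]), 0.85), (array([0.4779, 0.1865, 0.0509]), 0.75)]
button1 [(array([0.4717, 0.2347, 0.0397]), 0.81), (array([0.4829, 0.1252, 0.0425]), 0.56)]
```

View pics/w3c.png

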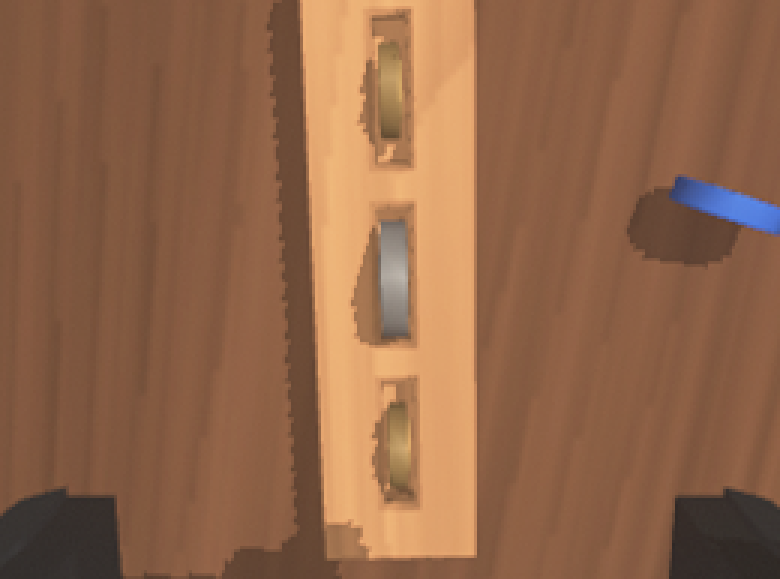

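```bash
python3 - <<'E'
from m import *
def w3(u,v,z): e,d=rayf("w3.npz",141+u/3-.33,78+v/3-.33); return e+d*(z-e[2])/d[2]
pk=[w3(391,88,.03),w3(394.5,278,.03),w3(399.5,442,.03)]; print("pockets",pk)
a=pk[0]-pk[2]; print(np.linalg.norm(a),np.degrees(np.arctan2(-a[0],a[1])), np.mean(pk,0))
C=[w3(*p,.03) for p in [(302,0),(325,558),(476,0),(476,558)]]; print("edges",C)
for i,j in((0,1),(2,3)):
  a=C[i]-C[j]; print(np.degrees(np.arctan2(-a[0],a[1])))
print("disc top",w3(395.5,278,.052),"rim sides",w3(396,220,.04),w3(396,342,.04))
print("scene ray/top ray", [tri([rayf("w3.npz",141+395.5/3,78+265/3), ray("scene",381,229)]), tri([rayf("w3.npz",141+395.5/3,78+275/3), ray("top",213.5,283)])])
print("blue",w3(680,180,.03))
E
```

```text
pockets [array([0.4696, 0.2358, 0.03  ]), array([0.4782, 0.1801, 0.03  ]), array([0.487 , 0.1272, 0.03  ])]
0.11006984964277532 9.094995161877428 [0.4783 0.181  0.03  ]
edges [array([0.441 , 0.2565, 0.03  ]), array([0.4678, 0.0831, 0.03  ]), array([0.4906, 0.2632, 0.03  ]), array([0.5179, 0.0899, 0.03  ])]
8.802442603203454
8.975862896220479
disc top [0.478  0.1839 0.052 ] rim sides [0.4761 0.1989 0.04  ] [0.4811 0.1623 0.04  ]
scene ray/top ray [array([0.479 , 0.1833, 0.0489]), array([0.4773, 0.1806, 0.0297])]
blue [0.5594 0.2212 0.03  ]
```

```bash
python3 - <<'E'
from m import *
go([.4783,.181,.097],99)
E
```

```text
rot(tool,deg) [ 0.01  0.07 -1.31] trans(after rot) [0.0179 0.0009 0.1557]
```

play_rows --translation '[[0.018, 0.001, 0], [0, 0, 0.035], [0, 0, 0.035], [0, 0, 0.036], [0, 0, 0], [0, 0, 0]]' --delta_rot '[[0, 0, -1.3], [0, 0, 0], [0, 0, 0], [0, 0, 0], [0, 0, 0], [0, 0, 0]]' --grip '[0.0, 0.0, 0.0, 0.0, 0.0, 0.0]'

```text
clock: 6.7
tool_pos: [0.4783, 0.1842, 0.1476]
eef_rot: [0.648, 0.762, 0.001, 0.0]
contact_force: [1.0, 1.0, 1.0]
opening: 0.502
finger_force: 0.0
```

```bash
python3 - <<'E'
from m import *
print(r.get_state()["opening"]); go([.4783,.181,.097],99)
E
python3 look.py w4 .478 .181 .05 2 seal
```

```text
0.5023281350761776
rot(tool,deg) [ 0.07 -0.04  0.24] trans(after rot) [-0.0032 -0.0005  0.0506]
[0.4783 0.1842 0.1476] [-0.1605  0.987   0.0007] 6.7
crop 74 96 2.0 P at [269.8229 241.2991]
seal [(array([0.5732, 0.2166, 0.0326]), 0.83)]
```

View pics/w4c.png

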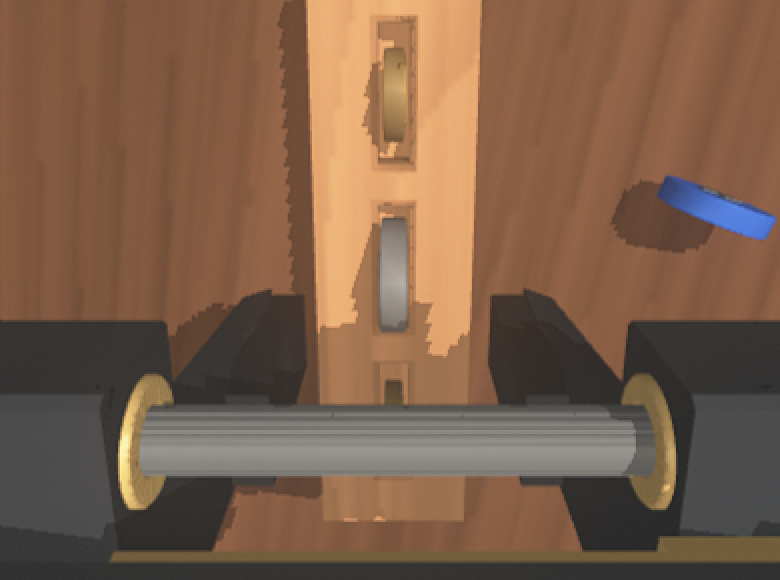

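play_rows --translation '[[-0.003, -0.0005, 0.01], [0, 0, 0.02], [0, 0, 0.02], [0, 0, 0], [0, 0, 0]]' --delta_rot '[[0, 0, 0], [0, 0, 0], [0, 0, 0], [0, 0, 0], [0, 0, 0]]' --grip '[0.0, 0.0, 0.0, 0.0, 0.0]'

```text
clock: 7.42
tool_pos: [0.478, 0.1803, 0.0972]
eef_rot: [0.648, 0.762, 0.0, 0.0]
contact_force: [-0.1, 0.2, 0.5]
opening: 0.5
finger_force: 0.0
```

```bash
python3 - <<'E'
from m import *
go([.4783,.181,.097],99); print(r.get_state()["contact_force"])
E
```

```text
rot(tool,deg) [0.02 0.   0.2 ] trans(after rot) [0.0006 0.0004 0.0002]
[-0.0657  0.2338  0.5477]
```

Close, settle, then lift.

play_rows --translation '[[0, 0, 0], [0, 0, 0], [0, 0, 0], [0, 0, 0], [0, 0, 0], [0, 0, 0]]' --delta_rot '[[0, 0, 0], [0, 0, 0], [0, 0, 0], [0, 0, 0], [0, 0, 0], [0, 0, 0]]' --grip '[-1, -1, -1, -1, -1, -1]' --squeeze 20

```text
clock: 8.18
tool_pos: [0.478, 0.1804, 0.0968]
eef_rot: [0.648, 0.762, 0.0, 0.0]
contact_force: [-0.5, -0.5, 1.9]
opening: 0.087
finger_force: 20.0
```

play_rows --translation '[[0, 0, -0.01], [0, 0, -0.02], [0, 0, -0.04], [0, 0, -0.05], [0, 0, -0.05], [0, 0, 0], [0, 0, 0]]' --delta_rot '[[0, 0, 0], [0, 0, 0], [0, 0, 0], [0, 0, 0], [0, 0, 0], [0, 0, 0], [0, 0, 0]]' --grip '[-1, -1, -1, -1, -1, -1, -1]'

```text
clock: 9.05
tool_pos: [0.4775, 0.1797, 0.2665]
eef_rot: [0.648, 0.761, -0.001, 0.0]
contact_force: [0.3, -0.1, -0.0]
opening: 0.09
finger_force: 20.0
```

```bash
python3 look.py w5 .478 .181 .23 2; python3 - <<'E'
from m import *
go([.568,-.1487,.16],97.3)
E
```

```text
[0.4775 0.1797 0.2665] [-0.1596  0.9872 -0.0008] 9.05
crop 79 130 2.0 P at [274.5518 289.7785]
rot(tool,deg) [-0.13  0.07  1.9 ] trans(after rot) [-0.3372  0.0484  0.1058]
```

View pics/w5c.png

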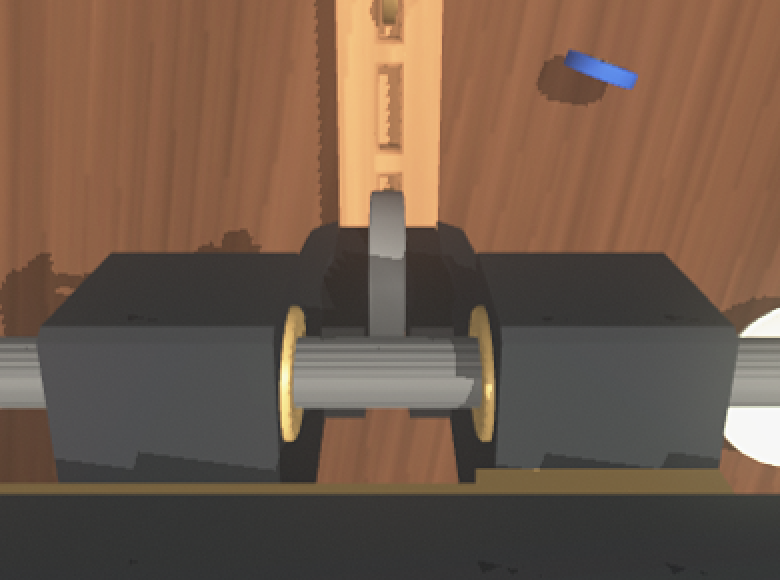

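play_rows --translation '[[-0.042, 0.006, 0], [-0.042, 0.006, 0], [-0.042, 0.006, 0], [-0.042, 0.006, 0], [-0.042, 0.006, 0], [-0.042, 0.006, 0], [-0.042, 0.006, 0], [-0.043, 0.0064, 0], [0, 0, 0.04], [0, 0, 0.04], [0, 0, 0.02], [0, 0, 0], [0, 0, 0]]' --delta_rot '[[0, 0, 1.9], [0, 0, 0], [0, 0, 0], [0, 0, 0], [0, 0, 0], [0, 0, 0], [0, 0, 0], [0, 0, 0], [0, 0, 0], [0, 0, 0], [0, 0, 0], [0, 0, 0], [0, 0, 0]]' --grip '[-1, -1, -1, -1, -1, -1, -1, -1, -1, -1, -1, -1, -1]'

```text
clock: 10.72
tool_pos: [0.5702, -0.1471, 0.1667]
eef_rot: [0.661, 0.751, -0.0, -0.0]
contact_force: [0.2, -0.2, -0.2]
opening: 0.089
finger_force: 20.0
```

```bash
python3 look.py w6 .568 -.149 .05 2.5; python3 - <<'E'
from m import *
go([.568,-.1487,.135],97.3)
E
```

```text
[ 0.5702 -0.1471  0.1667] [-0.1274  0.9918  0.0002] 10.725
crop 111 111 2.5 P at [267.806 227.459]
rot(tool,deg) [0.04 0.01 0.01] trans(after rot) [-0.0012 -0.0026  0.0322]
```

View pics/w6c.png

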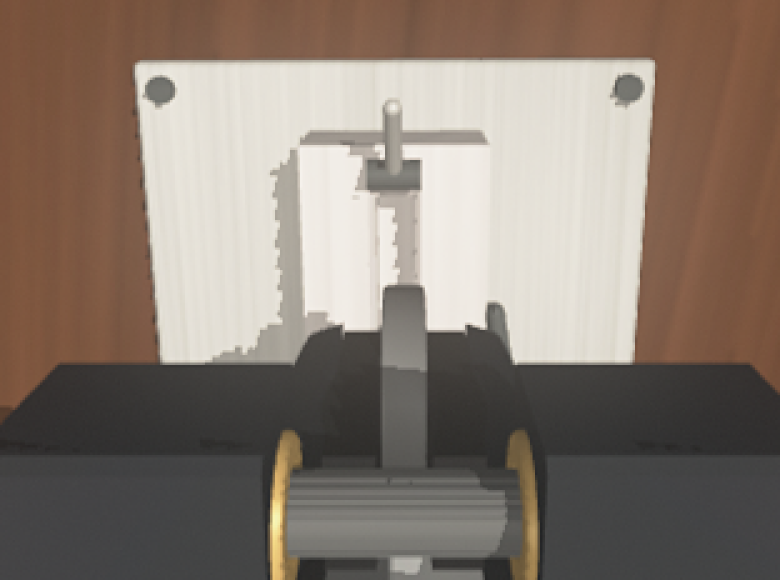

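```bash
python3 - <<'E'
from m import *
s=r.get_state(); T=R.from_quat(s["eef_rot"])
def w(u,v,z): e,d=rayf("w6.npz",111+u/2.5-.3,111+v/2.5-.3); p=e+d*(z-e[2])/d[2]; return p, T.inv().apply(p-s["tool_pos"])
for a in [(405,295,.104),(404,400,.118),(394.5,146,.034),(398,240,.034),(300,146,.034),(489,146,.034),(394,175,.036)]: print(a,*w(*a))
E
```

```text
(405, 295, 0.104) [ 0.5683 -0.1299  0.104 ] [ 0.0175 -0.      0.0632]
(404, 400, 0.118) [ 0.5699 -0.1441  0.118 ] [ 0.0032 -0.0002  0.0492]
(394.5, 146, 0.034) [ 0.5635 -0.1143  0.034 ] [ 0.0336 -0.0028  0.1332]
(398, 240, 0.034) [ 0.5676 -0.1395  0.034 ] [ 0.0081 -0.002   0.1332]
(300, 146, 0.034) [ 0.539  -0.1174  0.034 ] [ 0.0336 -0.0275  0.1332]
(489, 146, 0.034) [ 0.588  -0.1111  0.034 ] [0.0336 0.0218 0.1332]
(394, 175, 0.036) [ 0.5643 -0.1215  0.036 ] [ 0.0263 -0.003   0.1312]
```

play_rows --translation '[[-0.0013, -0.0026, 0.01], [0, 0, 0.02], [0, 0, 0], [0, 0, 0]]' --delta_rot '[[0, 0, 0], [0, 0, 0], [0, 0, 0], [0, 0, 0]]' --grip '[-1, -1, -1, -1]'

```text
clock: 11.28
tool_pos: [0.5679, -0.149, 0.1372]
eef_rot: [0.661, 0.751, 0.0, 0.0]
contact_force: [-0.7, 0.0, -0.3]
opening: 0.089
finger_force: 20.0
```

```bash
python3 - <<'E'
from m import *
go([.568,-.1487,.102],97.3)
E
```

```text
rot(tool,deg) [0.04 0.01 0.  ] trans(after rot) [0.0003 0.0001 0.0352]
```

play_rows --translation '[[0, 0, 0.01], [0, 0, 0.008], [0, 0, 0.004], [0, 0, 0.004], [0, 0, 0]]' --delta_rot '[[0, 0, 0], [0, 0, 0], [0, 0, 0], [0, 0, 0], [0, 0, 0]]' --grip '[-1, -1, -1, -1, -1]'

```text
clock: 11.9
tool_pos: [0.5676, -0.1489, 0.1104]
eef_rot: [0.661, 0.751, -0.0, -0.0]
contact_force: [0.4, -0.4, 0.2]
opening: 0.092
finger_force: 20.0
```

play_rows --translation '[[0, 0, 0.003], [0, 0, 0.003], [0, 0, 0.002], [0, 0, 0]]' --delta_rot '[[0, 0, 0], [0, 0, 0], [0, 0, 0], [0, 0, 0]]' --grip '[-1, -1, -1, -1]'

```text
clock: 12.4
tool_pos: [0.5676, -0.149, 0.1026]
eef_rot: [0.661, 0.751, -0.0, -0.0]
contact_force: [0.7, 0.1, -1.0]
opening: 0.088
finger_force: 20.0
```

play_rows --translation '[[0, 0, 0.001], [0, 0, 0.001], [0, 0, 0]]' --delta_rot '[[0, 0, 0], [0, 0, 0], [0, 0, 0]]' --grip '[-1, -1, -1]'

```text
clock: 12.78
tool_pos: [0.5677, -0.149, 0.1009]
eef_rot: [0.661, 0.751, 0.0, 0.0]
contact_force: [-0.8, 0.0, 1.0]
opening: 0.093
finger_force: 20.0
```

Release to a moderate opening and rise.

play_rows --translation '[[0, 0, 0], [0, 0, 0], [0, 0, 0], [0, 0, 0], [0, 0, 0], [0, 0, -0.02], [0, 0, -0.04], [0, 0, -0.05], [0, 0, -0.05], [0, 0, 0], [0, 0, 0]]' --delta_rot '[[0, 0, 0], [0, 0, 0], [0, 0, 0], [0, 0, 0], [0, 0, 0], [0, 0, 0], [0, 0, 0], [0, 0, 0], [0, 0, 0], [0, 0, 0], [0, 0, 0]]' --grip '[-0.3, -0.1, 0, 0, 0, 0, 0, 0, 0, 0, 0]'

```text
clock: 14.15
tool_pos: [0.5671, -0.1492, 0.2602]
eef_rot: [0.661, 0.751, -0.0, -0.0]
contact_force: [-0.1, 0.5, -1.1]
opening: 0.501
finger_force: 0.0
```

```bash
python3 look.py w7 .56 -.19 .05 2.2 seal dial_bar
```

```text
[ 0.5671 -0.1492  0.2602] [-0.1269  0.9919 -0.0003] 14.15
crop 83 101 2.2 P at [260.1402 233.0259]
seal [(array([ 0.5664, -0.1449,  0.0505]), 0.83)]
dial_bar [(array([ 0.5341, -0.2659,  0.1147]), 0.95)]
```

View pics/w7c.png

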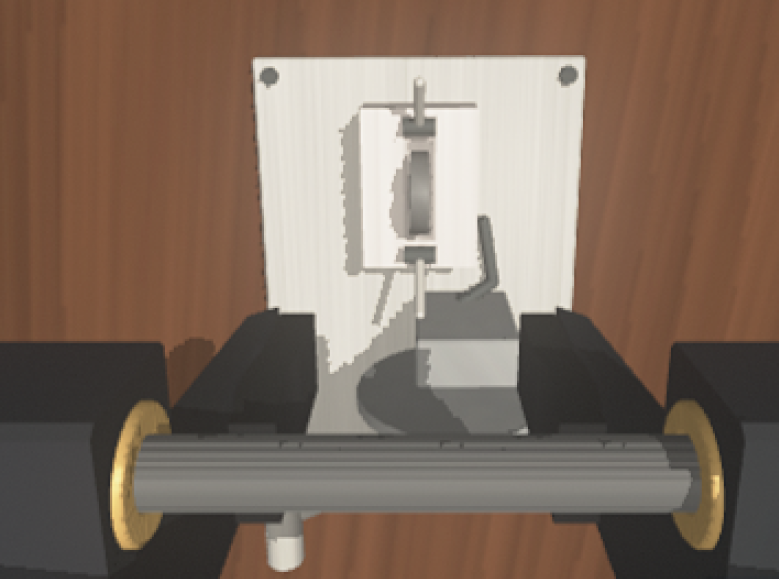

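```bash
python3 - <<'E'
from m import *
def pl(ra,z): e,d=ra; return e+d*(z-e[2])/d[2]
y=np.radians(7.3); ex=np.array([np.cos(y),np.sin(y),0]); ey=np.array([-np.sin(y),np.cos(y),0]); s=np.array([.568,-.1487,0])
B=lambda p:(np.array([(p-s)@ex,(p-s)@ey+.05,p[2]])*1000).round(1)
for n,u,v,z in [("cheek lo",235,396,.107),("cheek hi",235,384,.107),("cheek L",131,350,.065),("cheek R",343,365,.065),("bar+",58,411,.110),("bar-",62,512,.113),("barmid",61,460,.117),("hub bottom",235,455,.09),("stud arm",372,420,.08),("stud arm",350,360,.08),("lever root",185,425,.08)]:
    print(n,B(pl(c1(u,v),z)))
print(r.get_state()["q"], r.get_state()["tool_pos"])
E
```

```text
cheek lo [ 12.1 -31.7 107. ]
cheek hi [ 12.  -27.1 107. ]
cheek L [-26.3 -27.7  65. ]
cheek R [ 60.1 -34.9  65. ]
bar+ [-51.2 -35.7 110. ]
bar- [-50.9 -74.  113. ]
barmid [-50.  -51.4 117. ]
hub bottom [ 14.2 -62.7  90. ]
stud arm [ 69.3 -52.8  80. ]
stud arm [ 59.2 -27.6  80. ]
lever root [ -4.9 -54.3  80. ]
[ 0.4606  0.7276 -0.4934  1.7196  0.4489  0.8122 -0.1147] [ 0.5668 -0.149   0.2592]
```

```bash
cat > d.py <<'E'
from m import *
y=np.radians(7.3); ex=np.array([np.cos(y),np.sin(y),0]); ey=np.array([-np.sin(y),np.cos(y),0]); s0=np.array([.568,-.1487,0])
W=lambda b: s0+ex*b[0]+ey*(b[1]-.05)+np.array([0,0,b[2]])
base=R.from_matrix(np.stack([ey,ex,[0,0,-1]],1)); T=base*R.from_rotvec([np.radians(-20),0,0]); zt=T.apply([0,0,1])
def tcp(a,gap=0): return W([.015-.08*np.cos(a),-.059,.065+.08*np.sin(a)])-(.071+gap)*zt
def chk():
    s=r.get_state(); Q=R.from_quat(s["eef_rot"]); p=s["tool_pos"]
    print(s["clock"],"rot",np.degrees((Q.inv()*T).as_rotvec()).round(2),"opening",s["opening"],"F",s["contact_force"])
    return p
E
python3 - <<'E'
from d import *
p=chk()
for a,g in [(.6,.04),(.6,.0),(.45,0),(.3,0),(.15,0),(0,0),(-.15,0),(-.25,0),(-.35,0),(-.4,0)]:
    q=tcp(a,g); print(a,g,q.round(4),T.inv().apply(q-p).round(4)); p=q
E
```

```text
14.3 rot [-20.17  -0.04   0.  ] opening 0.4992928225976314 F [0.4756 0.1626 0.1109]
0.6 0.04 [ 0.4936 -0.2681  0.2145] [-0.1089 -0.0978  0.012 ]
0.6 0.0 [ 0.5072 -0.2664  0.1769] [ 0.   -0.    0.04]
0.45 0 [ 0.5012 -0.2671  0.1665] [-0.     -0.0092  0.0077]
0.3 0 [ 0.4968 -0.2677  0.1554] [-0.     -0.0079  0.009 ]
0.15 0 [ 0.4942 -0.268   0.1437] [ 0.     -0.0065  0.0101]
0 0 [ 0.4933 -0.2682  0.1317] [ 0.     -0.0049  0.0109]
-0.15 0 [ 0.4942 -0.268   0.1198] [-0.     -0.0032  0.0115]
-0.25 0 [ 0.4958 -0.2678  0.1119] [ 0.     -0.0012  0.0079]
-0.35 0 [ 0.4981 -0.2675  0.1043] [-0.     -0.0004  0.008 ]
-0.4 0 [ 0.4996 -0.2674  0.1006] [0.     0.0001 0.004 ]
```

play_rows --translation '[[0, 0, 0], [0, 0, 0], [-0.036, -0.0326, 0.004], [-0.036, -0.0326, 0.004], [-0.037, -0.0326, 0.004], [0, 0, 0], [0, 0, 0], [0, 0, 0]]' --delta_rot '[[-10, 0, 0], [-10, 0, 0], [0, 0, 0], [0, 0, 0], [0, 0, 0], [0, 0, 0], [0, 0, 0], [0, 0, 0]]' --grip '[-1, -1, -1, -1, -1, -1, -1, -1]'

```text
clock: 15.3
tool_pos: [0.4953, -0.2669, 0.2168]
eef_rot: [0.65, 0.741, 0.128, 0.112]
contact_force: [0.1, 0.5, 0.4]
opening: 0.007
finger_force: 0.0
```

```bash
python3 - <<'E'
from d import *
p=chk(); print(p,T.inv().apply(tcp(.6,.0)-p).round(4))
cv2.imwrite("pics/w8.png",r.snapshot("wrist"))
im=r.snapshot("scene"); cv2.imwrite("pics/s8.png",cv2.resize(im[80:240,140:330],None,fx=4,fy=3.7,interpolation=3)[:600,:800])
E
```

```text
15.3 rot [-0.4  -0.03  0.14] opening 0.006855833522430629 F [0.1013 0.4975 0.376 ]
[ 0.4953 -0.2669  0.2168] [-0.001  -0.0026  0.0416]
```

View pics/s8.png

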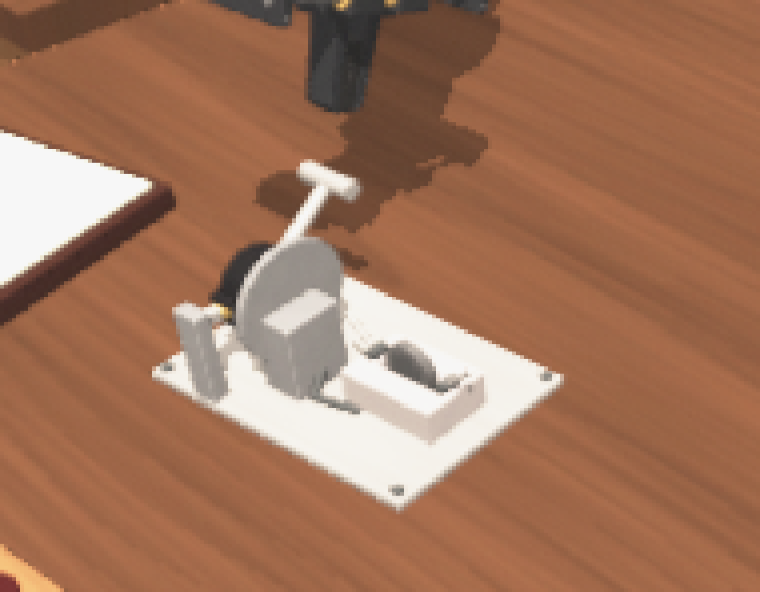

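play_rows --translation '[[-0.001, -0.0026, 0.02], [0, 0, 0.012], [0, 0, 0.006], [0, 0, 0]]' --delta_rot '[[-0.4, 0, 0], [0, 0, 0], [0, 0, 0], [0, 0, 0]]' --grip '[-1, -1, -1, -1]'

```text
clock: 15.9
tool_pos: [0.505, -0.2678, 0.1798]
eef_rot: [0.65, 0.74, 0.13, 0.114]
contact_force: [0.1, 0.9, -0.0]
opening: 0.001
finger_force: 0.0
```

play_rows --translation '[[0, 0, 0.003], [0, 0, 0.002], [0, -0.0046, 0.004], [0, -0.0046, 0.004], [0, 0, 0]]' --delta_rot '[[0, 0, 0], [0, 0, 0], [0, 0, 0], [0, 0, 0], [0, 0, 0]]' --grip '[-1, -1, -1, -1, -1]'

```text
clock: 16.52
tool_pos: [0.4994, -0.2695, 0.1656]
eef_rot: [0.651, 0.74, 0.129, 0.113]
contact_force: [-6.1, 1.3, 9.1]
opening: 0.003
finger_force: 5.2
```

```bash
python3 - <<'E'
from d import *
p=chk(); print(p,T.inv().apply(tcp(.45)-p).round(4))
E
```

```text
16.525 rot [-0.3  -0.01  0.01] opening 0.0034313405425532542 F [-6.1055  1.2765  9.1127]
[ 0.4994 -0.2695  0.1656] [ 0.0021  0.0023 -0.0001]
```

play_rows --translation '[[0.001, -0.0035, 0.0045], [0, -0.0035, 0.0045], [0, -0.003, 0.005], [0, -0.003, 0.005], [0, -0.0022, 0.0055], [0, -0.0022, 0.0055], [0, 0, 0]]' --delta_rot '[[0, 0, 0], [0, 0, 0], [0, 0, 0], [0, 0, 0], [0, 0, 0], [0, 0, 0], [0, 0, 0]]' --grip '[-1, -1, -1, -1, -1, -1, -1]'

```text
clock: 17.4
tool_pos: [0.4912, -0.2706, 0.1324]
eef_rot: [0.652, 0.739, 0.127, 0.111]
contact_force: [-9.6, 0.1, 5.8]
opening: 0.004
finger_force: 4.8
```

```bash
python3 - <<'E'
from d import *
p=chk(); print(p,T.inv().apply(tcp(0)-p).round(4),T.inv().apply(tcp(-.38)-p).round(4))
E
```

```text
17.4 rot [-0.61  0.01 -0.17] opening 0.0037643308738048403 F [-9.6192  0.1465  5.8041]
[ 0.4912 -0.2706  0.1324] [0.0021 0.002  0.0015] [ 0.0021 -0.0028  0.0313]
```

play_rows --translation '[[0, 0.002, 0], [0, 0.002, 0], [0, 0, 0]]' --delta_rot '[[0, 0, 0], [0, 0, 0], [0, 0, 0]]' --grip '[-1, -1, -1]'

```text
clock: 17.77
tool_pos: [0.4958, -0.2702, 0.1345]
eef_rot: [0.652, 0.739, 0.127, 0.112]
contact_force: [-8.9, -0.9, 6.4]
opening: 0.008
finger_force: 4.6
```

```bash
python3 - <<'E'
from d import *
p=chk(); print(p,T.inv().apply(tcp(0)-p).round(4),T.inv().apply(tcp(-.38)-p).round(4))
im=r.snapshot("scene"); cv2.imwrite("pics/s9.png",im)
m=r.silhouettes("scene","dial_bar"); print([(o["confidence"],o["pixels"].sum()) for o in m])
k=m[0]["pixels"]; 
for a in (.6,.3,.2,.1,0,-.1): print(a,proj("scene",W([.015-.08*np.cos(a),-.035,.065+.08*np.sin(a)])).round(1),proj("scene",W([.015-.08*np.cos(a),-.075,.065+.08*np.sin(a)])).round(1))
print("tip",proj("scene",p+.064*zt).round(1))
g=cv2.cvtColor(im,cv2.COLOR_BGR2GRAY)
for v in range(128,166,2): print(v,"".join(("#" if k[v,u] else ".")+"%x"%(g[v,u]//16) for u in range(196,240)))
E
```

```text
17.775 rot [-0.54  0.08 -0.11] opening 0.007558646422655236 F [-8.877  -0.9152  6.4357]
[ 0.4958 -0.2702  0.1345] [ 0.0024 -0.0031  0.0018] [ 0.0024 -0.0079  0.0317]
[(0.69, np.int64(1103)), (0.55, np.int64(241))]
0.6 [228.4 132. ] [216.6 126.5]
0.3 [232.4 137.5] [220.7 132.1]
0.2 [233.2 139.8] [221.7 134.3]
0.1 [233.9 142.2] [222.4 136.7]
0 [234.4 144.8] [222.9 139.3]
-0.1 [234.6 147.5] [223.2 142. ]
tip [226.4 138. ]
128 .7.7.7.7.7.7.7.7.7.7.7.7.7.7.7.7.7.7.7.7.7.7.7.7.5.3.3.4.4.4.4.3.3.3.3.3.3.3.3.4.4.4.5.5
130 .7.7.7.7.7.7.7.7.6.6.6.6.7.7.7.7.7.7.7.7.7.7.7.7.5.4.4.4.4.4.4.3.3.3.3.3.3.3.4.4.4.4.4.4
132 .7.7.7.7.7.7.7.7.7.6.7.6.6.6.6.6.7.7.7.7.7.7.7.7.5.4.4.4.4.4.3.3.3.3.3.3.3.3.4.5.5.5.5.5
134 .7.7.7.7.7.7.7.7.7.6.6.6.7.6.6.6.6.6.7.7.7.7.6.6.4.4.4.4.4.4.3.3.3.3.3.3.3.3.5.5.5.5.5.5
136 .7.7.7.7.7.7.7.7.7.7.7.6.5.5.5.5.5.5.5.5.4.4.4.5.4.3.3.4.4.4.3.3.3.3.3.3.3.4.5.5.5.5.5.5
138 .7.7.7.7.7.7.7.7.7.6.5.5.4.4.4.4.4.4.4.4.4.4.4.4.5.c.a.9.8.5.3.3.3.4.5.4.5.5.5.5.5.5.5.5
140 .7.7.7.7.7.7.7.6.5.5.5.5.5.5.4.4.4.4.4.4.4.4.4.4.5.7.a.c.a.d.e.b.e.f.f.f.e.b.7.5.5.5.5.5
142 .7.7.7.7.7.7.7.7.5.5.5
[... 389 characters left out ...]
9.9.9.9.9.9.9.9.9.8.5.4.4.4.4.4.4.4.4.6.6.7.7.7.7
152 .4.3.3.3.3.3.5.c.e.b.9.9.9.9.9.9.9.9.9.9.9.9.9.9.9.9.9.9.9.7.5.4.4.4.4.4.5.5.6.6.6.6.7.7
154 .3.3.3.3.3.7.d.e.a.9.9.9.9.9.9.9.9.9.9.9.9.9.9.9.9.9.9.8.8.9.7.5.5.5.4.4.4.4.4.4.5.6.6.6
156 .2.2.2.2.4.d.d.a.9.9.9.9.9.9.9.9.9.9.9.9.9.9.9.9.9.9.9.8.8.a.f.f.f.f.c.7.6.6.6.6.6.6.6.6
158 .3.3.3.4.b.d.9.9.9.9.9.9.9.9.9.9.9.9.9.9.a.c.d.c.9.8.9.9.9.d.f.f.f.f.f.f.f.f.c.8.7.7.7.7
160 .3.2.2.8.c.b.9.9.9.9.9.9.9.9.9.9.9.a.d.d.e.e.e.e.e.d.d.c.9.c.f.f.f.f.f.f.f.f.f.f.e.e.b.8
162 .3.3.3.b.c.a.9.9.9.9.9.9.9.9.a.d.d.e.e.e.e.e.e.e.e.e.c.a.a.b.b.f.f.f.f.f.f.f.f.f.f.f.f.f
164 .a.5.4.a.b.9.9.9.9.9.9.a.d.d.e.e.e.e.e.e.e.e.e.d.b.9.9.9.9.b.b.f.f.e.f.e.f.f.f.f.f.f.f.f
```

play_rows --translation '[[0, -0.003, 0.004], [0, -0.003, 0.004], [0, -0.002, 0.0045], [0, -0.0015, 0.0045], [0, -0.0005, 0.0045], [0, 0, 0]]' --delta_rot '[[0, 0, 0], [0, 0, 0], [0, 0, 0], [0, 0, 0], [0, 0, 0], [0, 0, 0]]' --grip '[-1, -1, -1, -1, -1, -1]'

```text
clock: 18.62
tool_pos: [0.4964, -0.2701, 0.1117]
eef_rot: [0.651, 0.739, 0.129, 0.114]
contact_force: [-3.4, -0.5, 6.6]
opening: 0.005
finger_force: 3.8
```

```bash
cat > e.py <<'E'
from d import *
p=chk(); print(p,T.inv().apply(tcp(-.38)-p).round(4))
im=r.snapshot("scene")
for a in (0,-.1,-.2,-.3,-.4): print(a,proj("scene",W([.015-.08*np.cos(a),-.035,.065+.08*np.sin(a)])).round(1))
print("tip",proj("scene",p+.064*zt).round(1))
g=cv2.cvtColor(im,cv2.COLOR_BGR2GRAY)
for v in range(132,166): print(v,"".join("%x"%(g[v,u]//16) for u in range(214,246)))
E
python3 e.py
```

```text
18.625 rot [-0.25  0.05 -0.04] opening 0.005198138557189193 F [-3.4293 -0.5499  6.6368]
[ 0.4964 -0.2701  0.1117] [ 0.0024 -0.0006  0.0101]
0 [234.4 144.8]
-0.1 [234.6 147.5]
-0.2 [234.6 150.3]
-0.3 [234.4 153.2]
-0.4 [233.9 156.1]
tip [227.3 145.6]
132 77777775333344333222323454444445
133 77777776333444333222324555444444
134 67777775334444333332334555555444
135 66677775334444333333344555555554
136 66667774344444333333345555555555
137 66665554344444333333345555555555
138 76555444444443333334345555555555
139 55544443444443333333355555555555
140 44444443444443333333355555555555
141 44444444444443333333455555555555
142 44444444444443333333455555555555
143 67654444444443333343455555555555
144 cbaaa865433443333334455555677567
145 aaa99988985343333345555555777777
146 99999999add954487545555555777777
147 999999999bddebeeeeb6555567777777
148 9999999999defeefffeeb66777777777
149 9999999999ceedeefffec86777777777
150 9999999999accacdeeedba7777777777
151 999999999998767acddbaa7677777777
152 99999999988754568abaa87677777777
153 99999999999755445678866677777777
154 99999999988975554466666666777777
155 999999999889aa855556666666777777
156 999999999899bcbb8555566666677777
157 99998999999abeffca85555666677777
158 99acdc98999defffffca965677777777
159 9addeddc988dffffffffeeb877777777
160 ddeeeeeddc9cfffffffffffeb8777777
161 eeeeeeeeedabdfffffffffffeeb87777
162 eeeeeeeecaabbfffffffffffffeeb777
163 eeeeeedb999bbfffffffffffffffeeb8
164 eeeeedb9999bbfffffffffffffffffee
165 eeeeca99999bcffffeefffffffffffff
```

play_rows --translation '[[0, -0.001, 0.004], [0, -0.0005, 0.004], [0, 0, 0.003], [0, 0, 0], [0, 0, 0]]' --delta_rot '[[0, 0, 0], [0, 0, 0], [0, 0, 0], [0, 0, 0], [0, 0, 0]]' --grip '[-1, -1, -1, -1, -1]'

```text
clock: 19.3
tool_pos: [0.4989, -0.2698, 0.1013]
eef_rot: [0.651, 0.739, 0.129, 0.114]
contact_force: [-4.3, -0.8, 8.4]
opening: 0.006
finger_force: 4.9
```

```bash
python3 e.py | grep -v "^13"
```

```text
19.3 rot [-0.22  0.06 -0.02] opening 0.006113541856341011 F [-4.3312 -0.7616  8.3844]
[ 0.4989 -0.2698  0.1013] [ 0.0023  0.0006 -0.0005]
0 [234.4 144.8]
-0.1 [234.6 147.5]
-0.2 [234.6 150.3]
-0.3 [234.4 153.2]
-0.4 [233.9 156.1]
tip [227.1 149.4]
140 55554443344443333333345555555555
141 54444443344443333334345555555555
142 44444443444443333334355555555555
143 67654443444443333333355555555555
144 ccaaa863444443333333355555555555
145 aaa99986444443333333455555555556
146 99999998754443333333455555677777
147 99999999864443333334455555777777
148 99999999985443333334455556777777
149 99999999996433333344445677777777
150 99999999998974887544446777777777
151 99999999999bdaeeeea5446777777777
152 99999999999bedefffeea56677777777
153 99999999999abceefffda86667777777
154 9999999988889acdeeeba86667777777
155 999999999889ababddcaa76666777777
156 999999999899bcbbabaa976666677777
157 99998999999abbbcbba8777776677777
158 99acdc98998abcbbbbbb977777777777
159 9addeddc988abeffdbbbbdb877777777
160 ddeeeeeddc9befffffdbefeeb8777777
161 deeeeeeeedabdfffffffffffeeb87777
162 eeeeeeeecaabbfffffffffffffeeb877
163 eeeeeedb999bbfffffffffffffffeeb8
164 eeeeedb9999bcfffffffffffffffffee
165 eeeeca99999bcffffffeffffffffffff
```

play_rows --translation '[[0, 0, 0.0015], [0, 0, 0.0015], [0, 0, 0], [0, 0, 0], [0, 0, 0], [0, 0, 0]]' --delta_rot '[[0, 0, 0], [0, 0, 0], [0, 0, 0], [0, 0, 0], [0, 0, 0], [0, 0, 0]]' --grip '[-1, -1, -1, -1, -1, -1]'

```text
clock: 20.1
tool_pos: [0.4998, -0.2697, 0.0985]
eef_rot: [0.651, 0.739, 0.129, 0.114]
contact_force: [-4.9, 0.1, 8.7]
opening: 0.005
finger_force: 4.7
```

```bash
python3 e.py | grep -v "^1[34]"; python3 - <<'E'
from h import *
for n in ("top","scene"):
    r.snapshot(n); print(n,[(np.round(o["point"],3),round(o["confidence"],2)) for o in r.look_for(n,"seal")])
print(r.get_state()["contact_force"],r.get_state()["tool_pos"])
E
```

```text
20.1 rot [-0.23  0.06 -0.02] opening 0.004991946947763831 F [-4.949   0.0942  8.686 ]
[ 0.4998 -0.2697  0.0985] [ 0.0023  0.0007 -0.0035]
0 [234.4 144.8]
-0.1 [234.6 147.5]
-0.2 [234.6 150.3]
-0.3 [234.4 153.2]
-0.4 [233.9 156.1]
tip [227.  150.5]
150 99999999998533333344446677777777
151 99999999999853576444446777777777
152 99999999999bdeeeeb75446677777777
153 99999999998adefffeec766667777777
154 999999999889bdeeffeb976666777777
155 9999999998889bdeeedaa86666677777
156 999999988899aaacdebab86666677777
157 99998999999abbbaacaa977766777777
158 99acdc98999abccbbbaa977777777777
159 9addeddc988abedcbbbbbeb877777777
160 cdeeeeeddc9befffdcbbbfeeb8777777
161 eeeeeeeeedabdffffffdefffeeb77777
162 eeeeeeeecaabbfffffffffffffeeb877
163 eeeeeedb999bbfffffffffffffffeeb7
164 eeeeedb9999bbfffffffffffffffffee
165 eeeeca99999bcfffffefffffffffffff
top [(array([0.576, 0.212, 0.029]), 0.48), (array([ 0.559, -0.143,  0.051]), 0.46)]
scene [(array([0.581, 0.217, 0.024]), 0.6)]
[-4.02102259  0.00770724  7.32903636] [ 0.49980135 -0.26963075  0.09850442]
```

```bash
python3 -c "
from plant import r
print(r.finish_job())"
```

```text
the job is handed in; nothing more can be done
None
```

I stood the lead seal in the holder slot and let go of it, then handed in the job with the fingers pressing the dial at about 1.0 rad (third step, estimated from the image) with 8–10 N; no verdict came back.

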